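# Trapped key off the rack and held turned in the interlock switch

### The arm

A 7-joint arm with a two-finger parallel gripper is mounted at the origin on the work surface; the furniture and walls round the work are solid. World frame = base frame: x ahead of the robot, y to its left, z up, the work surface at z = 0. Lengths are in mm, angles in degrees, forces in N, time in s.
With the tool pointing down it reaches from about 425 to 825 mm from the base axis. Payload 3.6 kg.
Tool frame: the origin (TCP) lies on the centre line of the jaws, within the pads' length; the fingertips stand 22 mm ahead of it and the grasp point (between the pads) lies 3 mm ahead of it; z points along the fingers, y is the direction in which the jaws open and shut (so a half turn about z gives the same grasp; the last joint's range is limited). The gripper opens to 93 mm and grips with 3 to 60 N. Pads are 15 mm wide; open, the fingers measure 128 mm over their backs; the gripper's body (75 mm by 188 mm) begins 65 mm behind the grasp point.
Start: joints at [68.726, 35.231, -0.722, 81.555, 0.464, 63.22, -2.315], TCP at [219.716, -611.71, 240.64] pointing down, gripper open.
Joint ranges: [-178.69, 178.69], [-17.37, 117.87], [-77.05, 75.6], [15.02, 138.74], [-78.02, 258.01], [0.78, 113.62], [-162.83, 162.83]. Speed limits (degrees/s): [159.86, 159.86, 180, 180, 180, 180, 180].

### API

Orientations are given as [roll, pitch, yaw] about the fixed x, y, z axes, in that order (R = Rz(yaw) Ry(pitch) Rx(roll)).
In Python, from rig import arm gives the robot as it stands.
- The arm moves only by the shell command python3 -m jog 'ROWS' [FORCE]. ROWS is JSON, a list of rows, each a list of 5 numbers: the opening, from 0 (shut) to 1 (fully open), then the shift along the tool's x, y, z in mm, then the turn about the tool's z in degrees. A call has 1 to 8 rows; each row shifts and turns the commanded pose from where the row before left it, along the tool's axes as they then stand; what a row does not reach is not made up. A row lasts 1/12 s, in which the tool goes at most 41.7 mm and 7.16 degrees, less where a joint would pass 70% of its speed; a pose out of reach is approached as far as the arm can. A call is refused whole if a number of a shift passes 41.7 or a number of a turn 7.16, either way. A call with a gripper value outside its range is refused whole. The fingers move at their own pace and stop on an object; FORCE is the grip in N (left out, the last holds). Time passes only in rows, so rows that do not move let the fingers close. It gives the time, the measured TCP pose, the force and the opening at its end, in the units of the state.
- arm.sense(): the state, without advancing time (a new reading comes with each control period).
- arm.capture(name): name is "side" or "top" or "wrist"; returns a dict with "img" (400x640x3 uint8, red, green, blue), "range_z" (400x640 float32, mm along the optical axis (not along the pixel's ray), 0 where there is no reading), "vertical_fov" (degrees; the focal length in pixels is half the picture's height over the tangent of half this angle, whatever the lens; pixels are square), "cx", "cy" (the principal point, pixels), "R" (3x3) and "t" (3): a world point X has camera coordinates R X + t. Camera axes: x right, y down, z forward; pixel columns grow to the right and rows downward; lengths in mm; the calibration is good to about 2 mm. A picture is of the moment at which its call begins.
- arm.sign_off(): hands the job in, once; it reports no verdict.
Trained networks look in a picture, given as the dict that the camera call returned (one of the last four; its "shot" number tells which), for a name from the list of things; names that differ only in an ending like _2 or _b are one class to them, and where a whole thing is asked for, a point or a joint stands for the part that bears it (a point fixed in the world has none). Each returns a list of dicts, best first, with "score" (0 to 1); they miss things now and then, are a little off and sometimes report something else, mostly with a low value. They report only what shows in the picture. A call takes as long as a camera call. They do not tell look-alikes from the thing itself.
- arm.find_in(picture, label): "point" ([column, row] in pixels, amid what is visible of it).
The state is a dict: "clock": time; "q": joint angles; "joint_vel": joint speeds; "tau": joint torques, N m; "eef_pos": TCP position; "tool_rot": TCP orientation; "contact_force": force on the tool from outside, world axes, zero at the start; "torque": the same for the moment, N m; "grip_width": finger opening in mm.
Only numpy, scipy, OpenCV 4.12 (cv2) and the standard library are available. Lean on these libraries where they do the work, as an engineer would, in place of code of your own. Each camera call takes 0.05 s, during which the arm holds its last target. There are 200 camera calls.

### The job

Take the key with the red head up and off its hook on the grey key rack and push it all the way down into the key switch on top of the grey control box, working it past its sticky pins without forcing it (small twists to and fro let them slip). Then turn it a quarter turn clockwise, as far as its stop, against the return spring, and finish while still gripping the key and holding it turned, because the switch springs back as soon as the key is let go. Leave the blue key hanging on its hook.

Things in the scene. Friction and masses are not known exactly. Their poses are not given: they have to be found in the camera images.
- red_key: Key with a red head, 80 g, hangs blade down on either hook. Origin: middle of the underside of its collar (16 mm across, z 0 to 5 mm), the shoulder that stops on the lock. z up from blade to head, y along the width, x through the thickness. Head 32 mm wide (y), 7 mm thick, z 5 to 51 mm, with an opening 14 mm wide, z 27 to 45 mm, for the hook. Same after half a turn about z.
- red_key_bow (a point): Grasp point in the red head, 38 mm above the key's origin, same axes. Best taken from above with the fingers on the head's two flat narrow sides (closing along y, 32 mm); the hook wire, running along x, is then clear between the fingers. The opening's top edge is 7 mm above this point, its lower edge 11 mm below.
- red_key_tip (a point): Tip of the red key's steel blade, 36 mm below its origin. Blade 12 mm wide (y), 4 mm thick (x), tapering over its last 8 mm to 5 x 2 mm; a round neck, 4 mm across, 5.5 to 12 mm below the origin. A cut 2 mm deep in both edges, 22 to 27 mm below, is caught by the lock's two sticky pins about 9 and 4 mm short of home: straight push 15 to 35 N, with twists of 0.1 rad to and fro about 10 N.
- blue_key: Key of the same shape and axes with a blue head, for another machine; hangs on the other hook, 100 mm from the red one, and stays there.
- key_rack: Grey bent-sheet rack, fixed: base 100 x 190 mm, upright sheet 190 mm wide (y), 145 mm high, 4 mm thick. Origin: on the table under the sheet's front face, mid-width; z up; the hooks stick out along -x. Two 5 mm wire hooks at y = +50 and -50 mm run level out at 135 mm height; from x = -32 to -38 mm they curve up by 3.5 mm (round tip ends at -40.5 mm).
- hook_left (a point): Middle of the wire where a key hangs on the rack's +y hook: 24 mm in front of the sheet, 135 mm high, rack axes. To free a key lift it 8 mm (5 to 11) and draw it at that height along the rack's -x by 25 mm or more; lifted more than 12 mm on the hook it catches with the lower edge of its opening.
- hook_right (a point): The same point on the rack's -y hook.
- lock_face (a point): On the key switch's turning axis at its round brass face, 66 mm above the table. z up out of the lock, y along the keyway at rest, x across. Keyway 14 x 6 mm (1 mm play round the blade). The key goes straight down, its y along this y, either way round; home when its collar rests on the face: key origin at this point. White marks: rest; green marks: turned.
- control_box: Grey box, 100 x 180 x 62 mm (x, y, z), fixed, origin under its middle, axes as lock_face. Switch at y = -45 mm on its lid; red mushroom button on a yellow collar at y = +48 mm, 40 mm across, 33 mm above the lid; green lamp 11 mm high at x = 32, y = 4 mm.
- plug (a joint): Turn of the brass plug, rad: 0 at rest, grows clockwise seen from above, stop at 1.45. Spring back to 0: 0.03 N m at rest, 0.10 at the stop. Turns only with the key within 2 mm of home; a turned key is trapped. The key has 0.17 rad play either way in the keyway: the hand turns that much further.
There are look-alikes about, which are no part of the job. There is more than one size of the red_key; the job needs the smaller.

How it is judged:
By the outcome, as a careful person would: the job done as asked, in the order asked, and still so for the second after the job is handed in, while the arm keeps its last pose, push and grip.
It also fails if it takes over 61 s, if anything falls off the work surface, if the arm or the gripper's body presses on something with over 40 N, if the wrist force passes 120 N, or if a joint passes its speed limit or range.

## Working session

There is one attempt and no reset: what is moved stays moved. The work goes in short steps, Python scripts to look and compute and a shell command to move; the robot and the scene stay as the last step left them, time stands still between calls to the robot, and variables do not carry over. Pictures are saved under pics/ and viewed, about 8 in all and at most 12, crops included, and the job is handed in when it is done.

```bash
mkdir -p pics; ls; cat > h.py <<'E'
import numpy as np, cv2
from rig import arm
def f(c): return 200/np.tan(np.radians(c["vertical_fov"])/2)
def world(c,u,v,z=None,r=2):
    if z is None:
        p=c["range_z"][int(v)-r:int(v)+r+1,int(u)-r:int(u)+r+1]; p=p[p>0]; d=np.median(p)
    else: d=z
    X=np.array([(u-c["cx"])/f(c)*d,(v-c["cy"])/f(c)*d,d])
    return np.array(c["R"]).T@(X-np.array(c["t"]))
def cloud(c):
    d=c["range_z"]; v,u=np.mgrid[0:400,0:640]
    P=np.stack([(u-c["cx"])/f(c)*d,(v-c["cy"])/f(c)*d,d],-1)
    return (P-np.array(c["t"]))@np.array(c["R"])
def save(c,n,box=None,k=1):
    im=c["img"][:,:,::-1]
    if box: im=im[box[1]:box[3],box[0]:box[2]]
    cv2.imwrite("pics/"+n,cv2.resize(im,None,fx=k,fy=k,interpolation=cv2.INTER_CUBIC))
E
python3 - <<'E'
from h import *
np.set_printoptions(precision=1,suppress=True)
ims=[]
for n in ["top","side"]:
    c=arm.capture(n); save(c,n+"0.png")
    print(n,"cam at",-np.array(c["R"]).T@np.array(c["t"]))
    ims.append(c["img"])
    for l in ["red_key","red_key_bow","blue_key","key_rack","hook_left","hook_right","lock_face","control_box"]:
        for r in arm.find_in(c,l)[:3]:
            u,v=r["point"]
            print(l,round(r["score"],2),np.round(r["point"]),world(c,u,v))
cv2.imwrite("pics/both.png",cv2.resize(np.vstack(ims)[:,:,::-1],(480,600)))
print(arm.sense())
E
```

```text
pics
top cam at [ 228.3 -142.2 1148. ]
red_key 0.78 [440. 287.] [ 196.5 -391.    12.2]
red_key 0.5 [418. 131.] [ 525.3 -323.5  132.3]
red_key 0.43 [259. 161.] [470.8  21.6  61.2]
red_key_bow 0.88 [439. 285.] [ 202.  -389.3   13.1]
red_key_bow 0.72 [421. 131.] [ 524.  -330.   137.9]
red_key_bow 0.18 [278. 162.] [469.4 -21.6  65.5]
blue_key 0.47 [376. 129.] [ 526.  -234.   138.6]
key_rack 0.57 [393. 130.] [ 553.  -283.3   38.2]
hook_left 0.82 [392. 134.] [ 552.7 -284.1    8.3]
hook_left 0.61 [417. 129.] [ 526.2 -321.1  140.2]
hook_left 0.46 [261. 158.] [478.5  17.   61.5]
hook_right 0.67 [393. 133.] [ 552.8 -285.    20. ]
lock_face 0.96 [258. 160.] [472.4  23.5  60.5]
control_box 0.76 [260. 159.] [475.2  20.9  60.4]
control_box 0.47 [375. 129.] [ 525.8 -233.   138.6]
side cam at [ 752.  -546.   772.7]
red_key 0.84 [177. 258.] [ 203.2 -386.3   13.5]
red_key 0.71 [304. 313.] [ 529.  -333.6  122.9]
red_key 0.36 [395. 206.] [484.9   4.7  61.3]
red_key_bow 0.56 [176. 257.] [ 198.8 -385.8   12.7]
red_key_bow 0.53 [306. 311.] [ 532.9 -333.   135.2]
blue_key 0.66 [308. 312.] [ 535.2 -332.3  134.7]
blue_key 0.63 [342. 273.] [ 532.6 -239.8  136.3]
blue_key 0.33 [394. 206.] [482.    4.3  61.4]
key_rack 0.62 [336. 329.] [ 557.6 -279.3    7.6]
key_rack 0.29 [308. 313.] [ 532.3 -329.6  120. ]
hook_left 0.87 [335. 331.] [ 558.3 -283.3    7.8]
hook_right 0.58 [336. 331.] [ 558.8 -283.3    7.6]
lock_face 0.83 [394. 207.] [485.1   0.7  60.9]
control_box 0.81 [394. 202.] [476.3  11.1  61.6]
{'clock': 0.9, 'q': array([68.7, 35.2, -0.7, 81.6,  0.5, 63.2, -2.3]), 'joint_vel': array([ 0. , -0.1, -0. ,  0. ,  0. ,  0.1, -0.1]), 'tau': array([  0. , -45.9,   0.2, -16.6,  -0.1,   0. ,   0. ]), 'eef_pos': array([ 219.7, -611.7,  240.7]), 'tool_rot': array([-180. ,   -0. ,   19.8]), 'contact_force': array([0.1, 0. , 0.3]), 'torque': array([ 0.,  0., -0.]), 'grip_width': 92.61637695583735}
```

View pics/top0.png

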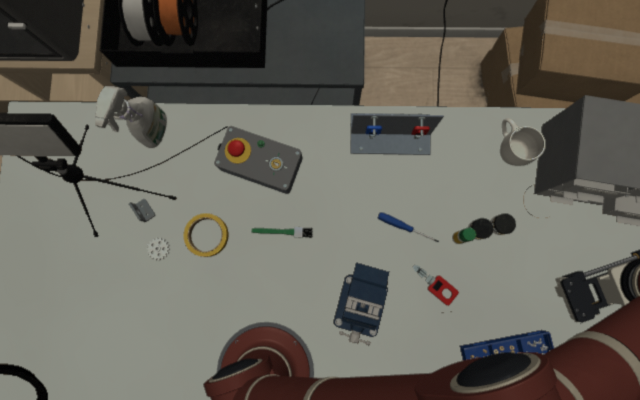

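View pics/side0.png

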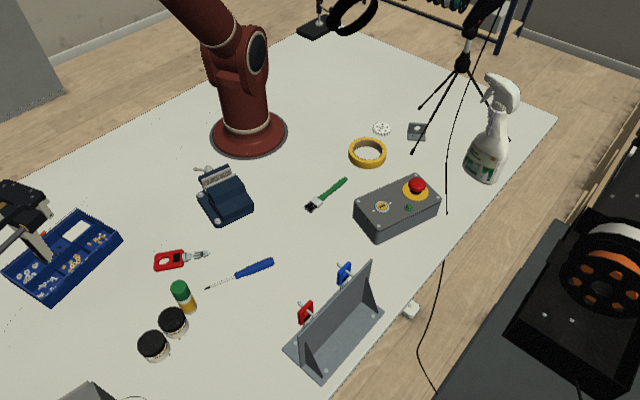

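The top view shows the box at (258,160) with its switch at (277,163), the rack with blue (374,128) and red (421,130) on the hooks, and a larger red look-alike lying flat at (438,287). The side view agrees. Next I'll fit rack and box poses from the range data.

```bash
python3 - <<'E'
from h import *
np.set_printoptions(precision=1,suppress=True)
for n in ["top","side"]:
    c=arm.capture(n); P=cloud(c); img=c["img"].astype(int); ok=c["range_z"]>0
    x,y,z=P[...,0],P[...,1],P[...,2]
    m=ok&(x>380)&(x<580)&(y>-110)&(y<150)&(z>55)&(z<68)
    r=cv2.minAreaRect(P[m][:,:2].astype(np.float32)); print(n,"box",r,np.median(z[m]))
    m=ok&(x>515)&(x<600)&(y>-400)&(y<-170)&(z>100)&(z<152)
    R,G,B=img[...,0],img[...,1],img[...,2]
    grey=m&(abs(R-B)<40)&(z>137)
    if grey.sum()>10:
        q=P[grey]; print("sheet",len(q),cv2.fitLine(q[:,:2].astype(np.float32),cv2.DIST_HUBER,0,.01,.01).ravel(),q[:,1].min(),q[:,1].max(),q[:,2].max())
    for nm,k in (("red",(R>110)&(G<70)),("blue",(B>110)&(R<90))):
        q=P[m&k]
        if len(q): print(nm,len(q),q.mean(0),q.min(0),q.max(0),cv2.minAreaRect(q[:,:2].astype(np.float32)))
    br=ok&(x>400)&(x<560)&(y>-110)&(y<80)&(z>62)&(z<74)&(R-B>40)&(G-B>10)
    q=P[br]; print("brass",len(q),np.median(q,0))
    if n=="top":
        save(c,"t.png",(210,110,440,190),3)
E
```

```text
top box ((480.23394775390625, 26.85997772216797), (181.38174438476562, 100.90943908691406), 71.18729400634766) 61.80358173981281
sheet 305 [   0.     1.   554.5 -277.7] -375.3668133163339 -185.8002094272798 149.830373639426
red 28 [ 529.8 -328.6  143.2] [ 527.2 -341.1  139.8] [ 533.6 -317.6  147.1] ((530.4949340820312, -329.2916564941406), (6.269679069519043, 23.56936264038086), 0.8353955149650574)
blue 22 [ 530.  -229.5  143.9] [ 528.2 -240.7  139.7] [ 533.6 -217.9  146.7] ((530.971435546875, -229.1901092529297), (5.050541877746582, 22.68290138244629), 3.359330415725708)
brass 224 [478.7  52.8  64.6]
side box ((476.9182434082031, 25.249122619628906), (180.73968505859375, 102.24440002441406), 71.36808013916016) 61.96094036522862
sheet 458 [   0.    -1.   554.4 -289.5] -376.1224151576504 -185.57234529980394 147.57524621518633
red 132 [ 530.1 -333.5  133.2] [ 525.8 -346.2  101.8] [ 532.1 -317.2  146.4] ((528.8840942382812, -331.692626953125), (6.243508815765381, 29.004531860351562), 0.8001350164413452)
blue 122 [ 530.1 -233.3  132.4] [ 525.8 -246.5  100.2] [ 537.8 -216.3  145.3] ((530.3326416015625, -231.13613891601562), (28.965087890625, 12.326536178588867), 71.86534118652344)
brass 274 [486.6  54.1  64.9]
```

View pics/t.png

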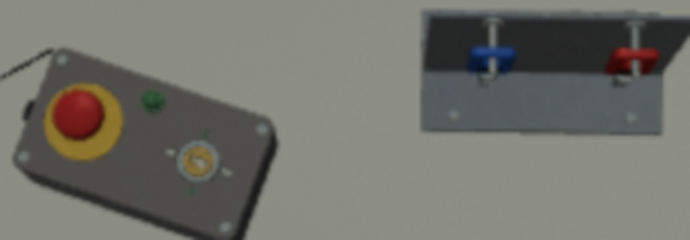

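The rack has yaw ≈ 0 with its sheet front at x≈552.5, so the red hook is at about (528.5, -330.6). The box yaw is ≈ -18.8°, which puts the lock near (464, -17). The hanging red head measures about 30 mm, so it is the smaller key. I'll grip at yaw 180 so joint 7 still has room for the clockwise turn.

```bash
python3 -m jog '[[1,0,0,0,-7],[1,0,0,0,-7],[1,0,0,0,-7],[1,0,0,0,-7],[1,0,0,0,-7],[1,0,0,0,-7],[1,0,0,0,-7],[1,0,0,0,-7]]' 20; python3 -m jog '[[1,0,0,0,-7],[1,0,0,0,-7],[1,0,0,0,-7],[1,0,0,0,-7],[1,0,0,0,-7],[1,0,0,0,-7],[1,0,0,0,-7],[1,0,0,0,-7]]'; python3 -m jog '[[1,0,0,0,-7],[1,0,0,0,-7],[1,0,0,0,-7],[1,0,0,0,-7],[1,0,0,0,-7],[1,0,0,0,-7],[1,0,0,0,-6.2],[1,0,0,0,0]]'; python3 -c "
from rig import arm;print(arm.sense()['q'])"
```

```text
clock: 1.67
eef_pos: [219.6, -611.8, 240.7]
tool_rot: [-180.0, 0.0, 76.1]
contact_force: [0.4, 0.1, 0.2]
grip_width: 93.1
clock: 2.33
eef_pos: [219.5, -611.8, 240.6]
tool_rot: [-180.0, -0.0, 132.1]
contact_force: [0.5, -0.3, -0.5]
grip_width: 93.2
clock: 3.0
eef_pos: [219.2, -612.0, 240.3]
tool_rot: [180.0, 0.0, -180.0]
contact_force: [-0.4, 0.2, 0.1]
grip_width: 92.9
[ 90.98545665  40.80126908 -42.66268975  80.71818793  28.21292563
  69.3962972  135.40039469]
```

```bash
python3 -m jog '[[0.8,-28,28,0,0],[0.8,-28,28,0,0],[0.8,-28,28,0,0],[0.8,-28,28,0,0],[0.8,-28,28,0,0],[0.8,-28,28,0,0],[0.8,-28,28,0,0],[0.8,-28,28,0,0]]'; python3 -m jog '[[0.8,-28,28,0,0],[0.8,-28,28,0,0],[0.8,-15,0,0,0],[0.8,0,0,0,0]]'; python3 - <<'E'
from h import *
np.set_printoptions(precision=1,suppress=True)
print(arm.sense()['q'],arm.sense()['eef_pos'])
c=arm.capture("wrist"); save(c,"w1.png")
print("cam",-np.array(c["R"]).T@np.array(c["t"]),np.array(c["R"])[2])
for l in ["red_key","red_key_bow","hook_right","blue_key"]:
    for r in arm.find_in(c,l)[:3]: print(l,r["score"],r["point"],world(c,*r["point"]))
P=cloud(c); img=c["img"].astype(int); R,G,B=[img[...,i] for i in range(3)]; x,y,z=[P[...,i] for i in range(3)]
m=(c["range_z"]>0)&(R>100)&(G<70)&(B<80)&(z>80)&(z<160)
q=P[m]; print(len(q),q.min(0),q.max(0)); t=q[q[:,2]>141]; print(len(t),cv2.minAreaRect(t[:,:2].astype(np.float32)))
E
```

```text
clock: 3.67
eef_pos: [444.9, -386.7, 240.9]
tool_rot: [-180.0, 0.0, 179.7]
contact_force: [-0.1, -0.7, 1.0]
grip_width: 74.1
clock: 4.0
eef_pos: [519.0, -327.9, 241.3]
tool_rot: [179.9, 0.2, -179.8]
contact_force: [0.3, -0.5, -0.0]
grip_width: 73.9
[ 54.6  37.3 -42.5  87.2  26.5  65.7  97.3] [ 519.  -327.9  241.3]
cam [ 452.9 -327.3  384.9] [ 0.2  0.  -1. ]
red_key 0.74 [319.8, 212.1] [ 525.5 -326.7  139.4]
red_key_bow 0.89 [319.6, 211.2] [ 525.2 -326.8  138. ]
hook_right 0.7 [360.5, 207.1] [ 553.1 -281.7   25.9]
blue_key 0.93 [438.1, 211.4] [ 526.  -235.8  134.7]
426 [ 524.9 -344.6   80.4] [ 552.7 -313.6  145.1]
348 ((528.4038696289062, -329.08148193359375), (30.846071243286133, 7.138472557067871), 88.37063598632812)
```

View pics/w1.png

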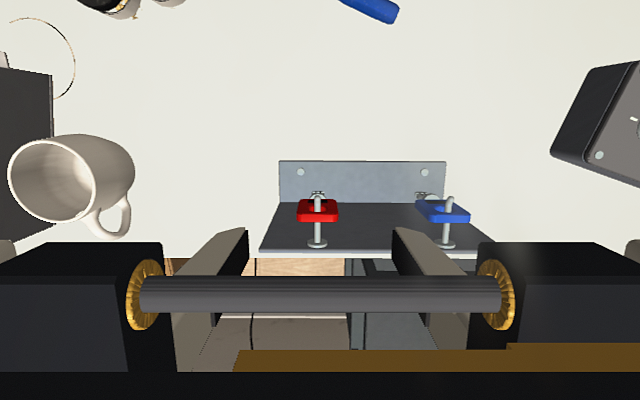

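Wrist view: red key at (318,211), blue at (438,211), pose confirmed at (528.4, -329.1) with its head 31 mm across y. Going down now.

```bash
python3 -m jog '[[0.75,-9.4,-1.4,0,0],[0.7,0,0,30,0],[0.65,0,0,30,0],[0.65,0,0,25,0],[0.65,0,0,15,0],[0.65,0,0,8,0],[0.65,0,0,0,0]]'; python3 - <<'E'
from h import *
np.set_printoptions(precision=1,suppress=True)
c=arm.capture("side"); save(c,"s1.png",(240,230,400,380),4)
P=cloud(c); img=c["img"].astype(int); R,G,B=[img[...,i] for i in range(3)]; x,y,z=[P[...,i] for i in range(3)]
m=(c["range_z"]>0)&(R>100)&(G<70)&(B<80)&(z>80)&(z<160)&(x>510)&(x<545)
q=P[m]; print(len(q),np.median(q,0),q.min(0),q.max(0))
E
```

```text
clock: 4.83
eef_pos: [522.2, -334.3, 130.8]
tool_rot: [179.9, -0.2, 179.8]
contact_force: [-0.2, 0.5, -0.0]
grip_width: 60.6
114 [ 531.1 -331.7  121.7] [ 510.3 -347.1   82.8] [532.2  74.2 144.5]
```

View pics/s1.png

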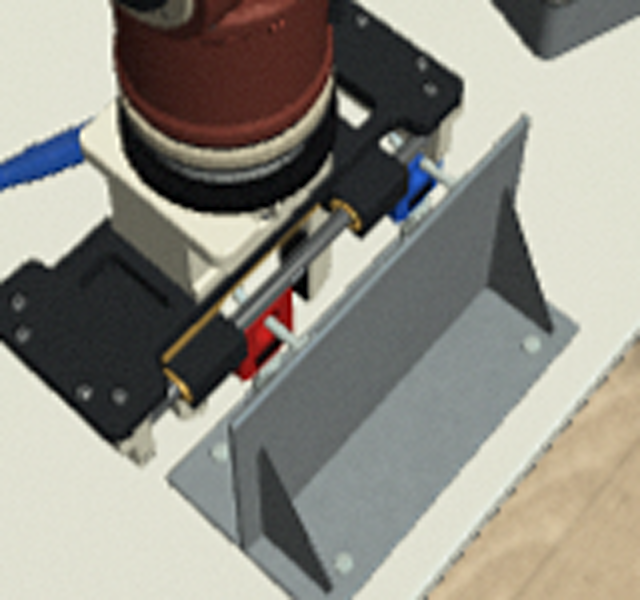

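The fingers straddle the red key, with the TCP about 6 mm short in x. I'll let it settle and correct.

```bash
python3 -m jog '[[0.6,0,0,0,0],[0.6,0,0,0,0]]'
```

```text
clock: 5.05
eef_pos: [525.1, -333.9, 134.3]
tool_rot: [-179.9, 0.2, 179.9]
contact_force: [-0.1, -1.0, 0.2]
grip_width: 56.2
```

```bash
python3 -m jog '[[0.55,-3.3,3.5,0,0],[0.55,0,0,0,0],[0.55,0,0,0,0],[0.55,0,0,0,0]]'; python3 -c "
from rig import arm
for i in range(3): arm.capture('top'); print(arm.sense()['eef_pos'])"
```

```text
clock: 5.38
eef_pos: [527.9, -329.7, 133.0]
tool_rot: [-180.0, 0.0, 180.0]
contact_force: [0.2, 0.6, -0.4]
grip_width: 50.9
[ 527.72968024 -329.81303359  132.86785006]
[ 527.63550176 -329.85891526  132.76584764]
[ 527.57196634 -329.91396232  132.67648193]
```

```bash
python3 -m jog '[[0.35,0,0,0,0],[0.2,0,0,0,0],[0.1,0,0,0,0],[0.1,0,0,0,0],[0.1,0,0,0,0],[0.1,0,0,0,0],[0.1,0,0,0,0]]' 40
```

```text
clock: 6.12
eef_pos: [527.6, -329.9, 132.6]
tool_rot: [-180.0, -0.0, 180.0]
contact_force: [0.8, -0.8, -0.5]
grip_width: 31.4
```

```bash
python3 -m jog '[[0.1,0,0,-4,0],[0.1,0,0,-4,0],[0.1,0,0,0,0],[0.1,0,0,0,0]]'
```

```text
clock: 6.45
eef_pos: [527.9, -329.8, 141.1]
tool_rot: [-180.0, 0.0, 180.0]
contact_force: [0.7, 0.6, -1.6]
grip_width: 31.6
```

```bash
python3 -m jog '[[0.1,6,0,0,0],[0.1,8,0,0,0],[0.1,8,0,0,0],[0.1,10,0,0,0],[0.1,10,0,0,0],[0.1,10,0,0,0],[0.1,0,0,0,0],[0.1,0,0,0,0]]'
```

```text
clock: 7.12
eef_pos: [474.9, -330.3, 140.8]
tool_rot: [-180.0, -0.0, 179.9]
contact_force: [0.0, -0.4, 0.1]
grip_width: 32.0
```

```bash
python3 -m jog '[[0.1,0,0,-30,0],[0.1,0,10,-30,0],[0.1,-5,37,-10,0],[0.1,-5,38,0,0],[0.1,-5,38,0,0],[0.1,-5,38,0,0],[0.1,-5,38,0,0],[0.1,-5,38,0,0]]'; python3 -m jog '[[0.1,-4,38,0,0],[0.1,0,28,0,0],[0.1,0,10,0,7],[0.1,0,0,0,7],[0.1,0,0,0,4.8],[0.1,0,0,0,0],[0.1,0,0,0,0],[0.1,0,0,0,0]]'; cat > look.py <<'E'
from h import *
import sys
np.set_printoptions(precision=2,suppress=True)
s=arm.sense(); print(s['q'],s['eef_pos'],s['tool_rot'])
c=arm.capture("wrist"); save(c,sys.argv[1])
for l in ["lock_face","red_key_tip","red_key"]:
    for r in arm.find_in(c,l)[:2]: print(l,r["score"],r["point"],world(c,*r["point"]))
E
python3 look.py w2.png
```

```text
clock: 7.78
eef_pos: [506.4, -90.6, 211.1]
tool_rot: [180.0, 0.1, 180.0]
contact_force: [0.8, -0.3, 0.1]
grip_width: 31.9
clock: 8.45
eef_pos: [510.1, -16.7, 210.7]
tool_rot: [180.0, 0.0, 161.3]
contact_force: [0.4, 0.2, -2.1]
grip_width: 31.6
[ 24.98  29.03 -37.91 105.98  22.06  52.47  48.14] [510.09 -16.73 210.72] [179.98   0.02 161.27]
lock_face 0.69 [358.0, 137.2] [476.33  30.09  61.9 ]
lock_face 0.44 [320.5, 253.2] [511.38 -15.75 197.89]
red_key_tip 0.93 [320.1, 250.4] [509.79 -15.42 198.19]
red_key 0.92 [319.2, 252.1] [510.65 -16.18 197.81]
red_key 0.75 [356.6, 135.1] [474.27  29.5   61.76]
```

View pics/w2.png

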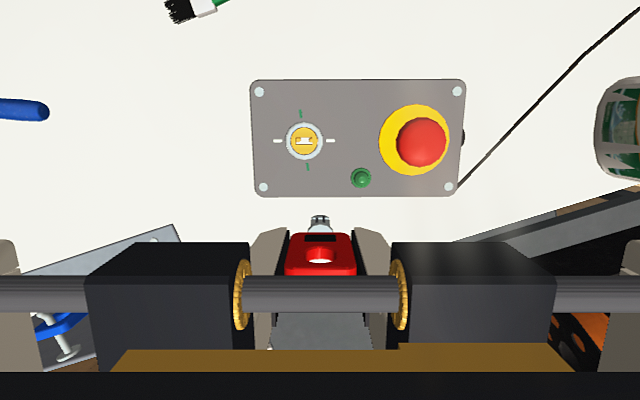

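Wrist view: brass face centred at (304,141) with the keyway and white marks level in the picture, so the yaw matches. The held key's head is at (320,252), with its blade tip showing at (320,217). Next I'll measure these precisely, relative to each other.

```bash
python3 - <<'E'
from h import *
from scipy.spatial.transform import Rotation as Ro
np.set_printoptions(precision=2,suppress=True)
c=arm.capture("wrist"); s=arm.sense(); T=np.array(s['eef_pos']); Rt=Ro.from_euler('xyz',s['tool_rot'],degrees=True).as_matrix()
P=cloud(c); img=c["img"].astype(int); R,G,B=[img[...,i] for i in range(3)]
def raypl(u,v,z):
    a=world(c,u,v,100.); b=world(c,u,v,300.); return a+(b-a)*(z-a[2])/(b[2]-a[2])
br=((R-B>50)&(G-B>30)); br[:,360:]=0; br[:110]=0;br[175:]=0;br[:,:270]=0
cn,_=cv2.findContours(br.astype(np.uint8),cv2.RETR_EXTERNAL,cv2.CHAIN_APPROX_NONE); k=max(cn,key=cv2.contourArea)
e=cv2.minEnclosingCircle(k); M=cv2.boundingRect(k); print("brass",e,M)
L=raypl(*e[0],66); print("lock",L,"range",world(c,*e[0],r=6),"tool",Rt.T@(L-T))
red=(R>100)&(G<60)&(B<70)&(c["range_z"]>0); red[:, :270]=0; red[:,370:]=0; red[:225]=0
q=(P[red]-T)@Rt; print(len(q),"head tool min/max",np.percentile(q,[1,50,99],axis=0))
top=q[q[:,2]<np.percentile(q[:,2],1)+2.5]; print("top",len(top),top.min(0),top.max(0),cv2.minAreaRect(top[:,:2].astype(np.float32)))
pp=(P[205:240,300:342]-T)@Rt; m=(R-B)[205:240,300:342]<40
q=pp[m&(pp[...,2]>10)&(pp[...,2]<100)]; 
for a in range(15,90,5):
    w=q[(q[:,2]>=a)&(q[:,2]<a+5)]
    if len(w)>3: print(a,len(w),w.min(0),w.max(0))
save(c,"w3.png",(270,100,370,280),3.3)
E
```

```text
brass ((304.0, 140.63157653808594), 13.5852689743042) (291, 128, 27, 27)
lock [463.8  -14.36  66.  ] range [464.45 -15.16  54.23] tool [ 44.45 -12.35 144.62]
2273 head tool min/max [[ -3.07 -13.99 -11.58]
 [  2.35   0.26   3.43]
 [  3.07  16.37  32.35]]
top 564 [ -1.57 -14.34 -12.65] [ 3.34 15.76 -9.08] ((0.9028537273406982, 0.7093706130981445), (4.88065767288208, 30.10944175720215), 0.1242513507604599)
20 63 [ 2.29 -6.77 20.84] [ 3.52  8.88 24.75]
25 92 [ 2.29 -6.98 25.08] [ 3.38  9.21 29.51]
30 46 [ 2.96 -4.99 32.99] [ 7.08  6.1  34.96]
35 149 [ 1.84 -6.31 35.  ] [ 7.1   7.95 39.85]
50 10 [ 0.74 -5.02 51.26] [ 1.44  6.61 54.33]
55 37 [ 0.69 -5.13 55.42] [ 1.56  6.68 59.65]
60 38 [ 0.62 -5.2  60.07] [ 1.56  6.16 64.87]
65 37 [-0.39 -4.74 65.03] [ 1.46  6.33 69.84]
70 19 [ 0.18 -4.16 70.15] [ 0.92  5.09 74.88]
```

View pics/w3.png

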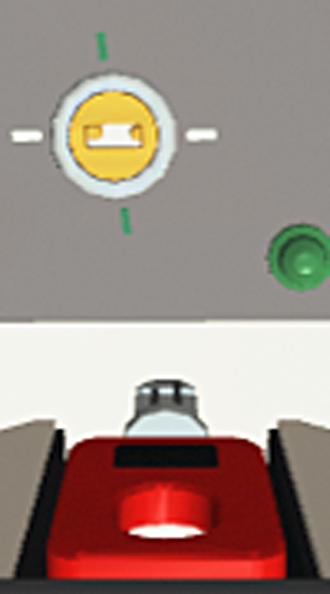

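```bash
python3 -m jog '[[0.1,15,-4.4,0,0],[0.1,15,-4.4,0,0],[0.1,15.2,-4.3,0,0],[0.1,0,0,20,0],[0.1,0,0,20,0],[0.1,0,0,18,0],[0.1,0,0,0,0],[0.1,0,0,0,0]]'; python3 -m jog '[[0.1,0,0,0,0],[0.1,0,0,0,0]]'; python3 - <<'E'
from h import *
from scipy.spatial.transform import Rotation as Ro
np.set_printoptions(precision=2,suppress=True)
s=arm.sense(); print(s['eef_pos'],s['tool_rot']); T=np.array(s['eef_pos']); Rt=Ro.from_euler('xyz',s['tool_rot'],degrees=True).as_matrix()
c=arm.capture("wrist"); save(c,"w4.png",(240,150,400,300),4)
L=np.array([463.5,-15.1,66.]); print("L tool",Rt.T@(L-T))
def raypl(u,v,z):
    a=world(c,u,v,100.); b=world(c,u,v,300.); return a+(b-a)*(z-a[2])/(b[2]-a[2])
img=c["img"].astype(int); R,G,B=[img[...,i] for i in range(3)]
br=((R-B>50)&(G-B>30)); br[:150]=0; br[240:]=0; br[:,:290]=0; br[:,350:]=0
v,u=np.nonzero(br); print(len(u),u.min(),u.max(),v.min(),v.max())
for a,b in((u.min(),v.mean()),(u.max(),v.mean()),(u.mean(),v.min())): print(Rt.T@(raypl(a,b,66)-T))
P=cloud(c); pp=(P[180:260,290:350]-T)@Rt; ok=(R-B<40)[180:260,290:350]
for a in range(20,80,6):
    w=pp[ok&(pp[...,2]>=a)&(pp[...,2]<a+6)]
    if len(w)>3: print(a,len(w),w.min(0),w.max(0))
E
```

```text
clock: 9.37
eef_pos: [462.5, -14.6, 152.4]
tool_rot: [-180.0, -0.1, 161.2]
contact_force: [-0.1, 0.7, -0.2]
grip_width: 31.9
clock: 9.53
eef_pos: [463.8, -14.4, 153.8]
tool_rot: [179.9, 0.1, 161.2]
contact_force: [0.6, 0.4, -0.3]
grip_width: 31.8
[463.77 -14.43 153.75] [179.94   0.13 161.16]
L tool [ 0.23 -0.81 87.75]
500 303 334 194 222
[  2.77 -10.94  87.73]
[ 2.77 10.99 87.76]
[11.7  -0.13 87.73]
20 136 [ 2.15 -7.22 20.02] [ 3.52  9.03 25.89]
26 71 [  1.78 -15.2   26.03] [ 3.25  9.18 30.1 ]
32 170 [ 2.34 -6.18 33.49] [ 7.11  7.79 37.92]
38 25 [ 2.08 -6.31 38.05] [ 7.02  7.91 40.14]
50 17 [ 0.73 -5.07 51.42] [ 1.54  6.63 55.98]
56 47 [ 0.73 -4.56 56.05] [ 1.68  6.69 61.92]
62 47 [-0.27 -4.12 62.23] [ 1.55  6.3  67.81]
68 18 [ 0.49 -3.54 68.21] [ 1.23  5.03 73.94]
74 6 [-0.03 -0.94 74.29] [ 0.38  3.78 75.67]
```

View pics/w4.png

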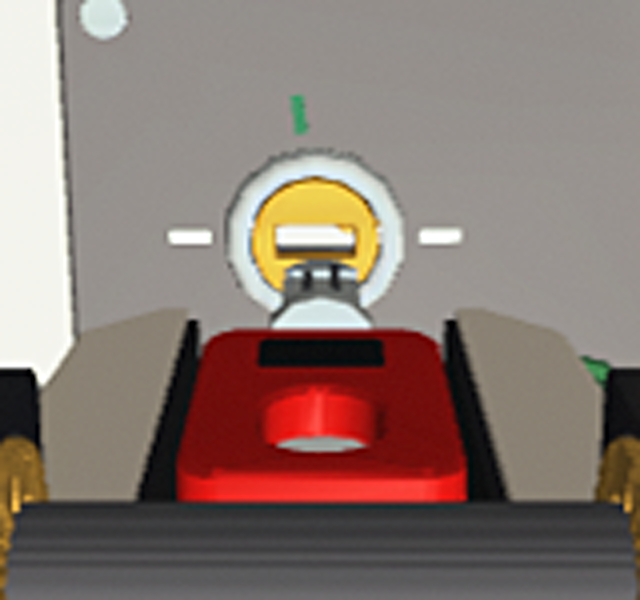

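Lock centre is at about (0.3, 0.0) in the tool frame and the key axis at about (-0.7, +0.8). In the crop the slot is centred at u≈315 and the blade at 321. I'll shift by (+1, -0.9) and recheck.

```bash
python3 -m jog '[[0.1,1,-0.9,0,0],[0.1,0,0,0,0],[0.1,0,0,0,0],[0.1,0,0,0,0]]'; cat > fine.py <<'E'
from h import *
from scipy.spatial.transform import Rotation as Ro
np.set_printoptions(precision=2,suppress=True)
s=arm.sense(); print(s['eef_pos'],s['tool_rot']); T=np.array(s['eef_pos']); Rt=Ro.from_euler('xyz',s['tool_rot'],degrees=True).as_matrix()
c=arm.capture("wrist")
def raypl(u,v,z):
    a=world(c,u,v,100.); b=world(c,u,v,300.); return a+(b-a)*(z-a[2])/(b[2]-a[2])
v,u=np.mgrid[0:400,0:640]; a=cloud({**c,"range_z":np.full((400,640),100.)}); b=cloud({**c,"range_z":np.full((400,640),300.)})
def plane(z): return ((a+(b-a)*((z-a[...,2])/(b[...,2]-a[...,2]))[...,None])-T)@Rt
img=c["img"].astype(int); R,G,B=[img[...,i] for i in range(3)]
F=plane(66); br=((R-B>50)&(G-B>30))&(abs(F[...,1])<15)&(abs(F[...,0])<15)&(v<245)
pts=[]
for col in range(640):
    r=np.nonzero(br[:,col])[0]
    if len(r): pts.append(F[r.min(),col,:2])
pts=np.array(pts); pts=pts[abs(pts[:,1])<9]
A=np.c_[2*pts,np.ones(len(pts))]; o=np.linalg.lstsq(A,(pts**2).sum(1),rcond=None)[0]; print("brass arc circle",o[:2],"r",np.sqrt(o[2]+o[0]**2+o[1]**2),len(pts))
M=plane(62); w=(R>190)&(G>190)&(B>180)&(abs(M[...,0])<6)&(abs(M[...,1])>17)&(abs(M[...,1])<30)
for sg in(-1,1):
    q=M[w&(M[...,1]*sg>0)]; print("mark",len(q),q.mean(0) if len(q) else '')
E
python3 fine.py; python3 -c "
from rig import arm;print(arm.sense()['eef_pos'])"
```

```text
clock: 9.92
eef_pos: [461.7, -15.2, 152.9]
tool_rot: [180.0, 0.0, 161.2]
contact_force: [-0.4, -0.4, -0.8]
grip_width: 31.9
[461.68 -15.22 152.89] [180.     0.02 161.15]
brass arc circle [-1.33  1.46] r 10.937211838622042 26
mark 40 [ -2.09 -21.06  90.89]
mark 43 [-2.05 23.82 90.9 ]
[461.66034278 -15.16847062 152.81880488]
```

```bash
python3 -m jog '[[0.1,-1,0.6,0,0],[0.1,0,0,0,0],[0.1,0,0,0,0],[0.1,0,0,0,0]]'; python3 fine.py
```

```text
clock: 10.3
eef_pos: [462.7, -14.9, 152.6]
tool_rot: [180.0, -0.0, 161.2]
contact_force: [0.2, 0.3, -0.8]
grip_width: 31.6
[462.75 -14.88 152.64] [180.    -0.01 161.16]
brass arc circle [-0.34  0.76] r 10.848484612337653 26
mark 42 [ -1.22 -21.88  90.64]
mark 42 [-1.17 23.21 90.64]
```

Aligned. Lowering gently, watching the force.

```bash
python3 -m jog '[[0.1,0,0,4,0],[0.1,0,0,4,0],[0.1,0,0,3,0],[0.1,0,0,3,0],[0.1,0,0,0,0],[0.1,0,0,0,0]]'
```

```text
clock: 10.85
eef_pos: [462.6, -14.9, 138.4]
tool_rot: [-180.0, -0.0, 161.2]
contact_force: [0.2, 0.1, -0.8]
grip_width: 31.7
```

```bash
python3 -m jog '[[0.1,0,0,2,0],[0.1,0,0,2,0],[0.1,0,0,2,0],[0.1,0,0,2,0],[0.1,0,0,0,0]]'; python3 -m jog '[[0.1,0,0,2,0],[0.1,0,0,2,0],[0.1,0,0,2,0],[0.1,0,0,0,0]]'
```

```text
clock: 11.27
eef_pos: [462.5, -14.9, 130.3]
tool_rot: [-180.0, -0.0, 161.2]
contact_force: [0.0, -1.2, -0.6]
grip_width: 31.5
clock: 11.6
eef_pos: [462.4, -15.4, 124.3]
tool_rot: [-179.9, -0.0, 161.1]
contact_force: [-0.5, -1.8, -0.3]
grip_width: 32.1
```

```bash
python3 -m jog '[[0.1,0,0,2,0],[0.1,0,0,2,0],[0.1,0,0,2,0],[0.1,0,0,1,0],[0.1,0,0,0,0],[0.1,0,0,0,0]]'
```

```text
clock: 12.1
eef_pos: [462.6, -14.5, 117.5]
tool_rot: [180.0, -0.0, 161.2]
contact_force: [-0.1, 0.9, -0.6]
grip_width: 31.8
```

```bash
python3 -m jog '[[0.1,0,0,0.7,5.7],[0.1,0,0,0.7,-5.7],[0.1,0,0,0.7,-5.7],[0.1,0,0,0.7,5.7],[0.1,0,0,0.6,5.7],[0.1,0,0,0.6,-5.7],[0.1,0,0,0.5,-5.7],[0.1,0,0,0.5,5.7]]'
```

```text
clock: 12.77
eef_pos: [463.1, -15.1, 113.0]
tool_rot: [180.0, 0.0, 161.3]
contact_force: [0.5, -1.9, 0.8]
grip_width: 31.7
```

```bash
python3 -m jog '[[0.1,0,0,0,5.7],[0.1,0,0,0,-5.7],[0.1,0,0,0,-5.7],[0.1,0,0,0,5.7],[0.1,0,0,0,0]]'
```

```text
clock: 13.18
eef_pos: [462.4, -15.1, 112.3]
tool_rot: [-180.0, -0.0, 161.0]
contact_force: [-0.4, -0.1, -2.6]
grip_width: 31.4
```

```bash
python3 -m jog '[[0.1,0,0,0.6,5.7],[0.1,0,0,0.6,-5.7],[0.1,0,0,0.6,-5.7],[0.1,0,0,0.6,5.7],[0.1,0,0,0.6,5.7],[0.1,0,0,0.6,-5.7],[0.1,0,0,0.6,-5.7],[0.1,0,0,0.6,5.7]]'
```

```text
clock: 13.85
eef_pos: [463.1, -14.8, 108.1]
tool_rot: [179.9, 0.0, 161.4]
contact_force: [-0.2, -1.1, 2.4]
grip_width: 31.7
```

```bash
python3 -m jog '[[0.1,0,0,0,5.7],[0.1,0,0,0,-5.7],[0.1,0,0,0,-5.7],[0.1,0,0,0,5.7],[0.1,0,0,0,0]]'
```

```text
clock: 14.27
eef_pos: [463.2, -14.8, 108.0]
tool_rot: [180.0, 0.0, 161.1]
contact_force: [0.6, -0.1, -0.6]
grip_width: 31.8
```

```bash
python3 -m jog '[[0.1,0,0,0.5,5.7],[0.1,0,0,0.5,-5.7],[0.1,0,0,0.5,-5.7],[0.1,0,0,0.5,5.7],[0.1,0,0,0.5,0],[0.1,0,0,0,0]]'
```

```text
clock: 14.77
eef_pos: [463.0, -14.7, 105.8]
tool_rot: [-180.0, 0.0, 161.4]
contact_force: [-1.3, -0.7, 3.1]
grip_width: 32.0
```

```bash
python3 -m jog '[[0.1,0,0,0.5,5.7],[0.1,0,0,0.5,-5.7],[0.1,0,0,0.3,-5.7],[0.1,0,0,0.3,5.7],[0.1,0,0,0,0],[0.1,0,0,0,0]]'; python3 - <<'E'
from h import *
np.set_printoptions(precision=1,suppress=True)
print(arm.sense()['contact_force'],arm.sense()['eef_pos'])
c=arm.capture("side"); save(c,"s2.png",(340,150,460,260),5)
P=cloud(c); img=c["img"].astype(int); R,G,B=[img[...,i] for i in range(3)]
m=(c["range_z"]>0)&(R>100)&(G<60)&(B<70)&(abs(P[...,0]-463)<25)&(abs(P[...,1]+15)<25)&(P[...,2]>60)
q=P[m]; print(len(q),q.min(0) if len(q) else '',q.max(0) if len(q) else '')
E
```

```text
clock: 15.27
eef_pos: [463.9, -14.8, 105.7]
tool_rot: [-180.0, 0.2, 161.4]
contact_force: [-2.0, -0.2, 15.6]
grip_width: 31.5
[-2.  -0.2 15.6] [463.9 -14.8 105.7]
161 [445.2 -39.7  60.2] [487.3   9.7 466.7]
```

View pics/s2.png

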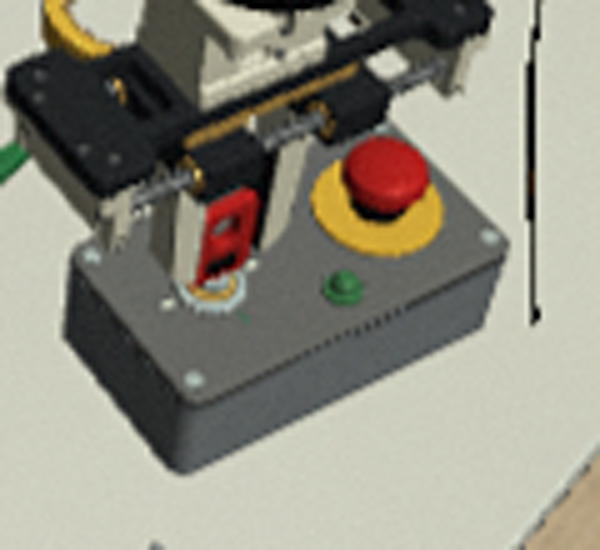

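Side view: the red head stands at (230,235) with its collar down on the brass face. The force rose to 15.6 N at TCP z 105.7, against 106 expected, so the key is home. I'll ease off slightly and turn clockwise.

```bash
python3 -m jog '[[0.1,0,0,-0.3,7],[0.1,0,0,0,7],[0.1,0,0,0,7],[0.1,0,0,0,7],[0.1,0,0,0,7],[0.1,0,0,0,7],[0.1,0,0,0,0],[0.1,0,0,0,0]]'; python3 -c "
from rig import arm;s=arm.sense();print(s['torque'],s['q'])"
```

```text
clock: 15.98
eef_pos: [464.0, -14.0, 105.7]
tool_rot: [179.8, 0.1, 119.4]
contact_force: [-1.1, -0.1, 11.6]
grip_width: 31.1
[0.06462034 0.19541127 0.04134613] [ 12.42193477  32.0148003  -19.36863351 119.73873158  19.97129794
  31.07078862   8.00093767]
```

```bash
python3 -m jog '[[0.1,0,0,0,7],[0.1,0,0,0,7],[0.1,0,0,0,7],[0.1,0,0,0,7],[0.1,0,0,0,7],[0.1,0,0,0,7],[0.1,0,0,0,0],[0.1,0,0,0,0]]'; python3 -c "
from rig import arm;s=arm.sense();print(s['torque'],s['q'])"
```

```text
clock: 16.65
eef_pos: [465.0, -14.3, 105.7]
tool_rot: [179.7, -0.1, 77.4]
contact_force: [0.4, -1.1, 10.4]
grip_width: 31.7
[-0.04761351 -0.09787599  0.07067222] [  4.14331557  31.04121769  -7.29841028 119.92789848   7.76837603
  29.14964105 -21.45474316]
```

```bash
python3 -m jog '[[0.1,0,0,0,4],[0.1,0,0,0,4],[0.1,0,0,0,0],[0.1,0,0,0,0],[0.1,0,0,0,0]]'; python3 -c "
from rig import arm;s=arm.sense();print(s['torque'],s['q'])"
```

```text
clock: 17.07
eef_pos: [465.1, -14.5, 105.7]
tool_rot: [179.7, -0.1, 69.4]
contact_force: [0.5, 0.9, 10.0]
grip_width: 31.7
[-0.10109699 -0.1259755   0.09976904] [  2.59458185  30.96009432  -5.03493441 119.96647147   5.36707813
  28.94674419 -26.96638968]
```

```bash
for i in 1; do python3 -m jog '[[0.1,0,0,0,2],[0.1,0,0,0,0],[0.1,0,0,0,0]]'; done; python3 -c "
from rig import arm;s=arm.sense();print(s['torque'])"; python3 -m jog '[[0.1,0,0,0,2],[0.1,0,0,0,0],[0.1,0,0,0,0]]'; python3 -c "
from rig import arm;s=arm.sense();print(s['torque'])"
```

```text
clock: 17.32
eef_pos: [465.2, -14.5, 105.7]
tool_rot: [179.7, -0.1, 67.4]
contact_force: [0.3, -0.3, 9.8]
grip_width: 31.5
[-0.09779543 -0.11577483  0.14763702]
clock: 17.57
eef_pos: [465.2, -14.6, 105.7]
tool_rot: [179.7, -0.1, 65.4]
contact_force: [0.7, -1.2, 10.1]
grip_width: 31.4
[-0.14032185 -0.10160527  0.03591577]
```

The torque rose to 0.148 N m and then fell to 0.036. I need to know whether that is noise or a slip.

```bash
python3 - <<'E'
from h import *
np.set_printoptions(precision=3,suppress=True)
for i in range(5):
    c=arm.capture("wrist"); s=arm.sense(); print(s['torque'],s['contact_force'],s['tool_rot'],s['grip_width'])
save(c,"w5.png",(240,150,400,300),4)
E
```

```text
[-0.145 -0.112  0.028] [-0.246 -0.539  9.321] [179.693  -0.142  65.437] 31.881048797583702
[-0.145 -0.123  0.059] [0.07  0.148 9.782] [179.694  -0.144  65.437] 31.680875666126713
[-0.198 -0.084  0.119] [ 0.588 -1.092  9.822] [179.693  -0.144  65.435] 31.672124788894273
[-0.111 -0.064  0.12 ] [ 1.226 -0.045 10.042] [179.696  -0.144  65.436] 31.103209547736927
[-0.124 -0.074  0.061] [-0.378 -0.395  9.396] [179.694  -0.145  65.433] 31.48288915453538
```

View pics/w5.png

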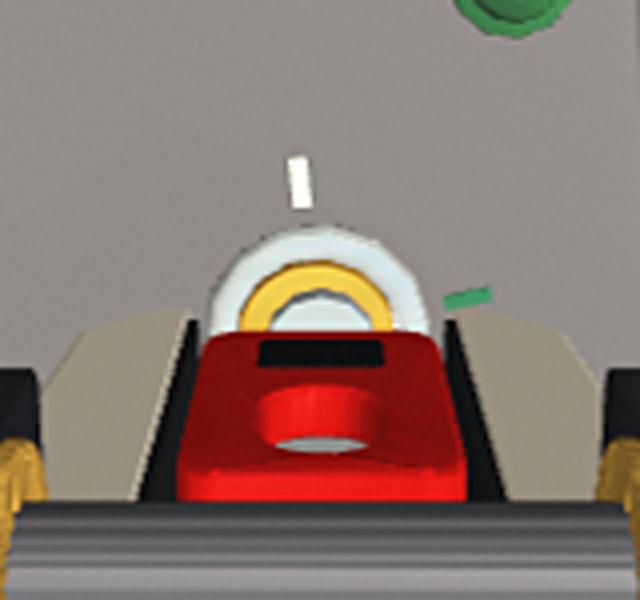

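Head still square in the fingers and collar seated. The hand has turned 95.8°, about 10° past the green marks, which is the keyway play. The torque reading is noisy, so I'll average it while nudging further to find the stop.

```bash
cat > tq.py <<'E'
from rig import arm; import numpy as np
a=[]
for i in range(12): arm.capture("top"); s=arm.sense(); a.append([s['torque'][2],s['contact_force'][2]])
a=np.array(a); print(a.mean(0),a.std(0)/3.5,s['tool_rot'][2])
E
python3 tq.py; python3 -m jog '[[0.1,0,0,0,2],[0.1,0,0,0,0],[0.1,0,0,0,0]]' 55; python3 tq.py
```

```text
[0.0921973  9.62889285] [0.00522818 0.09958547] 65.4347215577433
clock: 18.67
eef_pos: [465.2, -14.6, 105.7]
tool_rot: [179.7, -0.1, 63.5]
contact_force: [1.1, -0.6, 9.6]
grip_width: 31.3
[0.15341119 9.77129885] [0.00514205 0.1001554 ] 63.464371738568374
```

At the stop: the torque stepped to 0.153 N m, above the spring's 0.10. A last check on the blue key, then I'll hand in.

```bash
python3 - <<'E'
from h import *
c=arm.capture("top")
for r in arm.find_in(c,"blue_key")[:2]: print(r["score"],r["point"],world(c,*r["point"]))
s=arm.sense(); print(s['clock'],s['torque'][2],s['grip_width'])
print(arm.sign_off())
E
```

```text
0.63 [374.3, 131.5] [ 525.07488798 -232.60253451  123.68195815]
19.3667 0.14156842299051986 31.811234553658704
the job is handed in; nothing more can be done
None
```

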